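Hold the tilting table's flap at the set angle

TASK

A short length of box section is lying on the flap of the tilting table: lift it off and lay it down on the bare bench, clear of the table. Then raise the empty flap by its handle until it is in line with the index bar at its side, which points to the wanted angle, and finish while still holding it steadily at that angle, because I am going to lock it there. Leave the index bar as it is set and do not disturb the other things on the bench.

Things in the scene. Friction and masses are not known exactly. Their poses are not given: they have to be found in the camera images.
- section_mid (a point): centre of the loose length of black box section (rectangular steel tube, 40 wide x 110 long x 30 high mm, 0.28 kg give or take), which at first lies on the flap; its own y axis runs along the 110 mm length, x across the 40 mm width, z up. The flap's upper face is 52 mm above the bench when the flap is down.
- flap_hinge (a point): middle of the flap's hinge axis, 46 mm above the bench, on the far side of the tilting table. The table is a grey base bolted to the bench, 200 x 270 mm and 16 mm thick; seen from this point the base spans x from -160 to +40 mm and y from -135 to +135 mm. Axes fixed to the base: y along the hinge axis towards the base's left, x level, away from the flap's handle, z up.
- flap_grip (a point): middle of the flap's handle: a round steel bar 14 mm thick and 160 mm long, parallel to the hinge and 218 mm from the hinge axis, carried on two 14 mm side arms with 146 mm free between them; 68 mm of free air between the bar's axis and the flap's near edge, nothing under it but the bench. When the flap is down the bar lies level 46 mm above the bench, in front of the base. Axes turn with the flap: y along the bar, x from the bar towards the hinge.
- flap (a joint): angle of the flap about its hinge, rad: 0 lying level, growing as the handle side goes up and over towards the hinge, up to 1.35. The flap is an aluminium plate of 140 x 200 x 12 mm that starts 10 mm from the hinge axis; with its handle it weighs 0.6 kg give or take, and it falls shut when let go (it takes about 3 N at the handle to lift). The hinge turns freely; the round bar can turn between gripper pads.
- index (a joint): angle of the index bar about the same hinge axis, rad, counted as the flap's: the flap is in line with the index bar when both values are equal. Differs from start to start between about 0.4 and 1.0. The bar is clamped stiffly and is not to be moved.
- index_tip (a point): tip of the index bar, a flat dark steel bar of 14 x 7 mm that stands up at the left side of the table, outside the graduated arc; tip 166 mm from the hinge axis and 117 mm left of the flap's middle. An 8 mm cross pin sticks out 30 mm to the left at 150 mm from the axis, as far out as the near edge of the flap's plate. Black 22 mm clamp knob at 100 mm. x axis from tip to hinge.
- section: the length of box section; origin at the centre of its underside
- tilt_base: the fixed base of the tilting table with its hinge cheeks and graduated arc; the arc stands at the left side of the flap and reaches 155 mm above the bench. Origin under the base, 80 mm in front of the hinge axis
- screw_tin: bystander: open round grey tin of screws, 69 mm across, 55 mm high; origin under its centre
- bushing_big: bystander: flat grey ring, 42 mm across, 14 mm high; origin under its centre
- wood_block: bystander: beech block 62 x 130 x 42 mm, long along its y; origin under its centre
- bushing_tall: bystander: brass bushing, a short tube of 32 mm across, 28 mm high; origin under its centre
Not all that is in view belongs to the job. What is shaped like the section but pink is not meant.

How it is judged:
By the outcome, as a careful person would: the job done as asked, in the order asked, and still so for the second after the job is handed in, while the arm keeps its last pose, push and grip.
It also fails if it takes over 54 s, if anything falls off the work surface, if the arm or the gripper's body presses on something with over 40 N, if the wrist force passes 120 N, or if a joint passes its speed limit or range.

ROBOT

A 7-joint arm with a two-finger parallel gripper is mounted at the origin on a cart in front of the work surface, level with it; the furniture and walls round the work are solid. World frame = base frame: x ahead of the robot, y to its left, z up, the work surface at z = 0. Lengths are in m, angles in rad, forces in N, time in s.
With the tool pointing down it reaches from about 0.4 to 0.85 m from the base axis. Payload 4.5 kg.
Tool frame: the origin (TCP) lies on the centre line of the jaws, within the pads' length; the fingertips stand r.tips_ahead ahead of it and the grasp point (between the pads) is the TCP (r.tips_ahead is the distance from the TCP to the fingertips, in m); z points along the fingers, y is the direction in which the jaws open and shut (so a half turn about z gives the same grasp; the last joint's range is limited). The gripper opens to 88 mm and grips with 3 to 60 N. Pads are 18 mm wide; open, the fingers measure 123 mm over their backs; the gripper's body (75 mm by 187 mm) begins 45 mm behind the grasp point.
Start: joints at [1.35, 0.689, -0.195, 1.565, 0.157, 0.902, -0.215], TCP at [0.158, -0.605, 0.258] pointing down, gripper open.
Joint ranges: [-3.01, 3.01], [-0.46, 2.08], [-1.47, 1.51], [0.13, 2.56], [-1, 4.14], [0.04, 2.09], [-2.66, 2.66]. Speed limits (rad/s): [2.57, 2.57, 3.14, 3.14, 3.14, 3.14, 3.14].

INTERFACE

Orientations are given as a unit quaternion [x, y, z, w].
In Python, from plant import r gives the robot as it stands.
- The arm moves only by the shell command python3 -m inch 'ROWS' [FORCE]. ROWS is JSON, a list of rows, each a list of 5 numbers: the shift along the world's x, y, z in units of 25 mm (1.0 is 25 mm), then the turn about the world's z in units of 6 degrees (1.0 is 6 degrees), then the finger opening in mm, from 0 to 88.1. A call has 1 to 5 rows; each row shifts and turns the commanded pose from where the row before left it; what a row does not reach is not made up. A row lasts 1/10 s, in which the tool goes at most 50 mm and 8.59 degrees, less where a joint would pass 70% of its speed; a pose out of reach is approached as far as the arm can. A call is refused whole if a number of a shift passes 1 or a number of a turn 1, either way. A call with a gripper value outside its range is refused whole. The fingers move at their own pace and stop on an object; FORCE is the grip in N (left out, the last holds). Time passes only in rows, so rows that do not move let the fingers close. It gives the time, the measured TCP pose, the force and the opening at its end, in the units of the state.
- r.get_state(): the state, without advancing time (a new reading comes with each control period).
- r.snapshot(name): name is "scene" or "side" or "wrist"; returns a dict with "pixels" (384x512x3 uint8, red, green, blue), "range_z" (384x512 float32, m along the optical axis (not along the pixel's ray), 0 where there is no reading), "K" (3x3 intrinsics, pixels), "position" and "attitude" of the camera in the world. Camera axes: x right, y up, looking along -z (the intrinsics and any distortion apply to the point x, -y, -z); pixel columns grow to the right and rows downward; lengths in m; the calibration is good to about 2 mm. The wrist camera is an equidistant fisheye: a pixel r from the principal point sees the ray r / f radians off the axis. A picture is of the moment at which its call begins.
- r.finish_job(): hands the job in, once; it reports no verdict.
The state is a dict: "clock": time; "q": joint angles; "qd": joint speeds; "joint_torque": joint torques, N m; "tool_pos": TCP position; "eef_rot": TCP orientation; "contact_force": force on the tool from outside, world axes, zero at the start; "moment": the same for the moment, N m; "opening": opening from 0.0 (shut) to 1.0 (fully open).
Only numpy, scipy, OpenCV 4.12 (cv2) and the standard library are available. Lean on these libraries where they do the work, as an engineer would, in place of code of your own. Each camera call takes 0.05 s, during which the arm holds its last target. There are 200 camera calls.

## Working session

There is one attempt and no reset: what is moved stays moved. The work goes in short steps, Python scripts to look and compute and a shell command to move; the robot and the scene stay as the last step left them, time stands still between calls to the robot, and variables do not carry over. Pictures are saved under pics/ and viewed, about 8 in all and at most 12, crops included, and the job is handed in when it is done.

```bash
ls; mkdir -p pics
cat > h.py <<'E'
import numpy as np,cv2
from plant import r
from scipy.spatial.transform import Rotation as R
def snap(n,save=None):
    s=r.snapshot(n)
    if save: cv2.imwrite('pics/'+save,s['pixels'][:,:,::-1])
    return s
def rot(s):
    a=np.array(s['attitude'],float)
    return a if a.shape==(3,3) else R.from_quat(a).as_matrix()
def cloud(s):
    K=s['K'];z=s['range_z'];v,u=np.mgrid[:z.shape[0],:z.shape[1]]
    p=np.stack([(u-K[0,2])/K[0,0]*z,-(v-K[1,2])/K[1,1]*z,-z],-1)
    return p@rot(s).T+np.array(s['position'])
E
python3 - <<'E'
from h import *
print(r.get_state(),r.tips_ahead)
a=snap('scene');b=snap('side')
for n,s in(('scene',a),('side',b)):
    print(n,s['K'],s['position'],s['attitude'],(s['range_z']>0).mean(),[k for k in s])
    np.savez('/tmp/'+n+'.npz',**s)
    cv2.imwrite(f'pics/{n}0.png',cv2.resize(s['pixels'][:,:,::-1],(800,600),interpolation=cv2.INTER_CUBIC))
E
```

```text
pics
{'clock': 0.0, 'q': array([ 1.34982623,  0.68998871, -0.19448235,  1.5663554 ,  0.1573191 ,
        0.90245699, -0.21510509]), 'qd': array([-0.00071456,  0.0013258 , -0.00140169, -0.00103058,  0.00234446,
        0.00038108,  0.00021273]), 'joint_torque': array([-7.78030681e-04, -5.27568519e+01, -1.26708761e+00, -1.53433549e+01,
       -5.26528526e-02,  6.70194102e-03,  1.40100278e-04]), 'tool_pos': array([ 0.15730064, -0.60426948,  0.2569032 ]), 'eef_rot': array([ 9.91892751e-01,  1.27074564e-01, -1.94797237e-04, -8.87491971e-04]), 'contact_force': array([ 0.35911042,  0.12525767, -0.41297727]), 'moment': array([ 0.06070871, -0.02238161,  0.04007617]), 'opening': 1.0019808795680019} 0.019
scene [[488.35690426   0.         257.83559515]
 [  0.         488.35690426 186.67482581]
 [  0.           0.           1.        ]] [-0.58848433 -0.65529927  1.01507975] [ 0.38065858 -0.23431742 -0.46243708  0.76573255] 0.9958953857421875 ['pixels', 'range_z', 'K', 'position', 'attitude']
side [[376.00120876   0.         249.87178442]
 [  0.         376.00120876 192.60302373]
 [  0.           0.           1.        ]] [0.07836312 0.77960253 0.73993845] [-0.1185683   0.45528019  0.8592726  -0.20077874] 0.9961751302083334 ['pixels', 'range_z', 'K', 'position', 'attitude']
```

View pics/scene0.png

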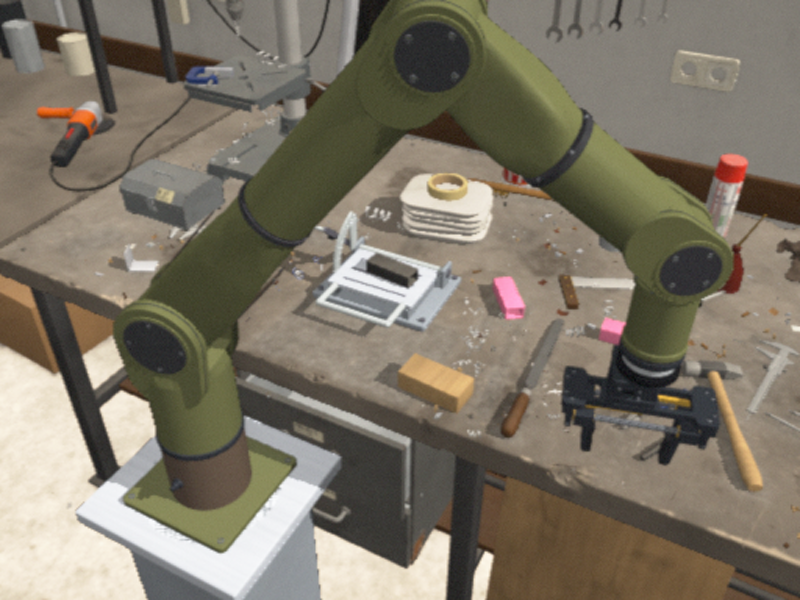

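View pics/side0.png

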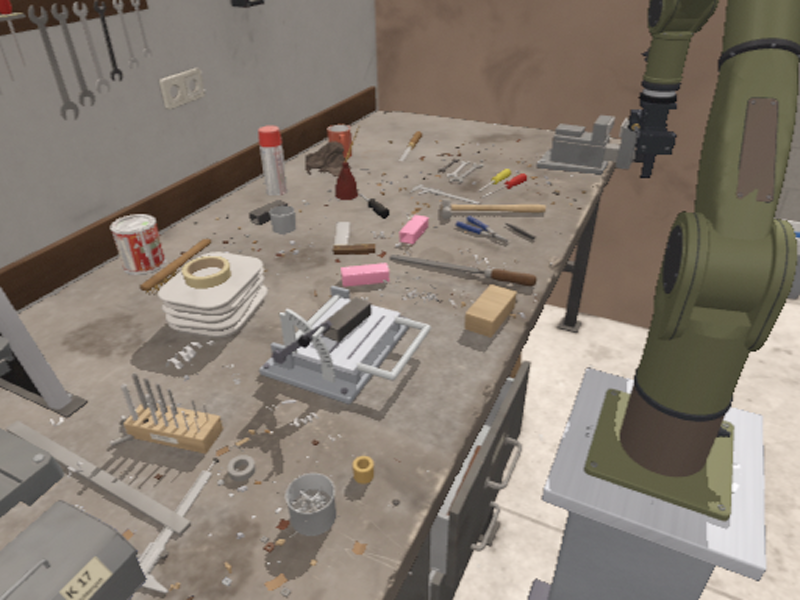

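Scene view: the black section is at (392,268) on the flap, the pink blocks at (508,297) and (612,330) are lookalikes, and the wood block is at (436,382). In the side view the section is at (348,318), the index bar runs near (275,355) to (330,330), and the handle is at (405,350). The black one on the flap fits the description. Next I'll measure and check it in a crop.

Run:
```python
from h import *
S={n:dict(np.load(f'/tmp/{n}.npz')) for n in('scene','side')}
def box(n,u0,u1,v0,v1):
    k=.64;sl=np.s_[int(v0*k):int(v1*k),int(u0*k):int(u1*k)]
    return cloud(S[n])[sl].reshape(-1,3),S[n]['pixels'][sl].reshape(-1,3).astype(int)
for n,b in(('scene',(310,470,200,340)),('side',(250,440,280,410))):
    P,C=box(n,*b)
    m=(C.max(1)<75)&(P[:,2]>.074)&(P[:,2]<.09)
    Q=P[m][:,:2].astype(np.float32);print(n,'section',len(Q),P[m].mean(0),cv2.minAreaRect(Q))
    m=(C.min(1)>140)&(P[:,2]>.035)&(P[:,2]<.062)
    print(' flap+handle',m.sum(),cv2.minAreaRect(P[m][:,:2].astype(np.float32)))
    np.save(f'/tmp/fh_{n}.npy',P[m])
for n,b in(('scene',(395,475,350,415)),('side',(460,520,280,335))):
    P,C=box(n,*b);m=(P[:,2]>.037)&(P[:,2]<.047);print(n,'wood',cv2.minAreaRect(P[m][:,:2].astype(np.float32)))
im=S['side']['pixels'][:,:,::-1][175:262,155:280]
cv2.imwrite('pics/crop.png',cv2.resize(im,(800,557),interpolation=cv2.INTER_CUBIC))
```

```text
scene section 39 [ 0.5726729  -0.0182205   0.07709467] ((0.5725292563438416, -0.016390524804592133), (0.10144089162349701, 0.009657640010118484), 84.13443756103516)
 flap+handle 1653 ((0.6497003436088562, -0.002866603434085846), (0.4241750240325928, 0.2279421091079712), 1.6147372722625732)
side section 28 [ 0.5786913  -0.0099464   0.07661085] ((0.5780930519104004, -0.01027541235089302), (0.10926206409931183, 0.020016901195049286), 73.81216430664062)
 flap+handle 1570 ((0.6456106901168823, 0.003746122121810913), (0.41619908809661865, 0.23218736052513123), 6.837838172912598)
scene wood ((0.3659278452396393, -0.23122574388980865), (0.13126671314239502, 0.06565122306346893), 85.03569793701172)
side wood ((0.36982905864715576, -0.2301194965839386), (0.13453543186187744, 0.06339623034000397), 86.247802734375)
```

View pics/crop.png

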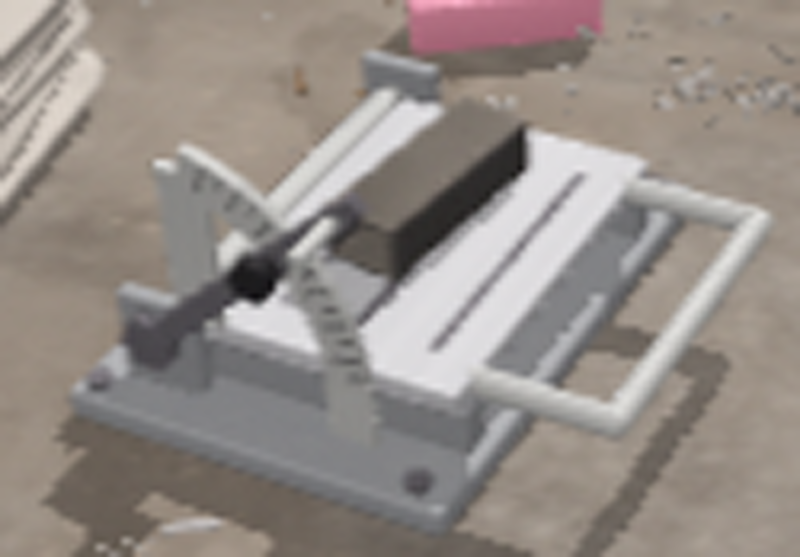

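The crop confirms the black section on the flap. Its top face corners are at (522,130), (465,100) and (400,240). The handle bar runs from (768,215) to (617,420). The index bar runs from (150,345) to its tip at (350,205), with the pin's outer end at (298,257).

```bash
cat >> h.py <<'E'
def ray(s,u,v):
    K=s['K'];d=np.array([(u-K[0,2])/K[0,0],-(v-K[1,2])/K[1,1],-1.])
    return np.array(s['position']),rot(s)@d
def hit(s,u,v,n,c):
    p,d=ray(s,u,v);return p+d*(c-n@p)/(n@d)
E
python3 - <<'E'
from h import *
s=dict(np.load('/tmp/side.npz'));Z=np.array([0,0,1.])
f=lambda u,v:(155+u/6.4-.5+.08,175+v/6.4-.5+.08)
A=hit(s,*f(768,212),Z,.046);B=hit(s,*f(617,420),Z,.046)
print('handle R,L',A,B,np.linalg.norm(A-B))
y=(B-A)/np.linalg.norm(B-A);x=np.array([y[1],-y[0],0])
g=(A+B)/2;h=g+.218*x;print('grip',g,'hinge',h,'yaw',np.degrees(np.arctan2(x[1],x[0])))
for uv in((522,130),(465,100),(400,240),(352,195)):
    print('sec',hit(s,*f(*uv),Z,.082))
# hinge check from flap edge corners z .052 
for uv in((640,165),(462,390)): 
    q=hit(s,*f(*uv),Z,.052);print('flap near corner',(q-h)@x,(q-h)@y)
for nm,uv,o in(('tip',(350,207),.117),('pinbase',(335,225),.12),('pintip',(300,257),.15),('knob',(252,275),.13),('end',(150,345),.117)):
    q=hit(s,*f(*uv),y,y@h+o)-h;print(nm,q@x,q[2],np.hypot(q@x,q[2]),np.arctan2(q[2],-q@x))
# arc/index points from depth
P=cloud(s);C=s['pixels'].astype(int);L=P-h;lx=L@x;ly=L@y;lz=L[...,2]
m=(C.max(2)<110)&(ly>.10)&(ly<.135)&(lz>.02)&(lz<.16)&(lx<.02)&(lx>-.17)
v,u=np.nonzero(m);rr=np.hypot(lx[m],lz[m]);print(m.sum(),np.median(np.arctan2(lz[m],-lx[m])[rr>.06]),rr.max(), np.median(ly[m]))
m=(P[...,2]>.075)&(P[...,2]<.086)&(np.abs(ly)<.085)&(lx>-.15)&(lx<0);Q=P[m][:,:2].astype(np.float32);print('sec depth',m.sum(),cv2.minAreaRect(Q))
E
```

```text
handle R,L [ 0.4516789  -0.09280675  0.046     ] [0.44910625 0.07542704 0.046     ] 0.16825345534059355
grip [ 0.45039257 -0.00868985  0.046     ] hinge [ 0.66836709 -0.00535656  0.046     ] yaw 0.876107516943682
sec [ 0.5676893  -0.05825777  0.082     ]
sec [ 0.60607309 -0.06945374  0.082     ]
sec [0.57529552 0.0439882  0.082     ]
sec [0.61397769 0.02340455 0.082     ]
flap near corner -0.14781194326505087 -0.08668836038790104
flap near corner -0.15052585118191322 0.10083098509725023
tip -0.11227198847946987 0.1045980049734605 0.15344621872683042 0.7500277421824113
pinbase -0.10587027378672653 0.0953201983644919 0.14245860833211352 0.733007902863286
pintip -0.10796231369519296 0.09990604692804739 0.1470954771269615 0.7466609708996113
knob -0.06711171290085725 0.06346605105452385 0.09236840176674337 0.7574859452816761
end 0.006446916254226795 -0.010079141088182197 0.011964606732546467 -2.1398466528412605
107 0.7628150690857692 0.1673008688533708 0.1273293362205519
sec depth 296 ((0.5963408946990967, -0.014779448509216309), (0.112449511885643, 0.04266180843114853), 83.93667602539062)
```

```bash
python3 - <<'E'
from h import *
S=[dict(np.load(f'/tmp/{n}.npz')) for n in('scene','side')]
# height map 2cm grid, x .3-.8, y -.45-.45 ; max z (mm) ; robot arm excluded z>.17
H=np.full((26,46),-9)
for s in S:
    P=cloud(s).reshape(-1,3);P=P[s['range_z'].ravel()>0];P=P[P[:,2]<.17]
    i=((P[:,0]-.29)/.02).astype(int);j=((P[:,1]+.46)/.02).astype(int)
    ok=(P[:,0]>.29)&(P[:,1]>-.46)&(i<26)&(j<46)&(P[:,2]>-.01)
    np.maximum.at(H,(i[ok],j[ok]),np.round(P[ok,2]*1000).astype(int))
print('      '+''.join(f'{round((-.45+.02*j)*100):4d}' for j in range(46)))
for i in range(25,-1,-1): print(f'{.30+.02*i:.2f}',''.join(f'{h:4d}' for h in H[i]))
E
python3 -m inch '[[0.7,1,0.4,0.5,88],[0.7,1,0.4,0.5,88],[0.7,1,0,0.5,88],[0.7,1,0,0.5,88],[0.7,1,0,0.5,88]]'
```

```text
-45 -43 -41 -39 -37 -35 -33 -31 -29 -27 -25 -23 -21 -19 -17 -15 -13 -11  -9  -7  -5  -3  -1   1   3   5   7   9  11  13  15  17  19  21  23  25  27  29  31  33  35  37  39  41  43  45
0.80    2   4   7   9  15  18  19   8   8   3   5   4   3   2   7   5   3   3   4   4   6   4   5   5   4   3   2   6   4   4   3   3   4   3   4   5   4   2 110 112 111  36   8   3  11  24
0.78   23   3   5   2  20  21  19   2   7   3   3   3   3   5   5   5   4   4   4   3   3   2   3   5   3   4   5   6   5   4   9   3   4   5   4   4   9   3 106  97  39  34   4   3  10  12
0.76   22   9   4  18  20  23   3   3   3   3   2   3   6   4   4   9   6   5   3   4   3   4   4   5   4   4   4   4   3   6  10   2   3   5   5   6   3  35  97  94  98   3   3   3   9  12
0.74   23   4   5  19  21  17   5   6   6   3  28  32  27   1   3   6   3   4   4   4   5   2   2   2   3   4   4   2   4   4   3  11   4   3   4   3   5  36  90  91  36   3   4   3   7  11
0.72    2   4   4  19  16   5   5   3   3   3  32  33  32   4   3   8   3   3   5   2   4  -9   4  -9   1   3   2   4   3   2   2  13  13   5   4   4   5  3
[... 3453 characters left out ...]

0.34    5   4  26  31  23   3   3   7  44  45  46  47  44  46  46  14   3   5   4   4   5   5   3   3   4   4   4   3   3   4   4   3   3   4   3   4   5   7   3   3   3  10   8   4   4   3
0.32    5   3  28  31  24   3   4   3  39  27  29   3   5   5   3   3   3   5   6   4   3   5   4   3   3   3   7   4   4   3   3   5   5   5   3   3   4   3   3   3   4   4   4   3   3   1
0.30    3   3   6   3   4  11  10   4   3  11  10   2   5   3   6   4   3   4   4   2   3   4   2   2   4   3   3   4   3   4   4   4   3   3   4   3   4   2   3   2   3   4   3   4   4  -9
clock: 0.6
tool_pos: [0.2455, -0.4786, 0.2776]
eef_rot: [0.967, 0.256, -0.0, -0.0]
contact_force: [-0.4, 0.3, 0.9]
opening: 0.998
```

Plan: place the section at (0.45, 0.185), which is bare bench, going -x first at height and then +y.

```bash
python3 -m inch '[[0.73,0.98,0,0.48,88],[0.73,0.98,0,0.48,88],[0.73,0.98,0,0.48,88],[0.73,0.98,0,0.48,88],[0.73,0.98,0,0.48,88]]' >/dev/null
python3 -m inch '[[0.73,0.98,0,0.48,88],[0.73,0.98,0,0.48,88],[0.73,0.98,0,0.48,88],[0.73,0.98,0,0.48,88],[0.73,0.98,0,0.48,88]]' >/dev/null
python3 -m inch '[[0.73,0.98,0,0.48,88],[0.73,0.98,0,0.48,88],[0.73,0.98,0,0.48,88],[0.73,0.98,0,0.48,88],[0.73,0.98,0,0.48,88]]' 
python3 -m inch '[[0.73,0.98,0,0.48,88],[0.73,0.98,0,0.48,88],[0.73,0.98,0,0.48,88],[0.73,0.98,0,0.48,88],[0,0,0,0,88]]'
python3 - <<'E'
from h import *
s=snap('wrist');np.savez('/tmp/wrist.npz',**s)
cv2.imwrite('pics/wrist0.png',cv2.resize(s['pixels'][:,:,::-1],(800,600),interpolation=cv2.INTER_CUBIC))
print(s['K'],s['position'],s['attitude'])
P=cloud(snap('side'));L=P
m=(P[...,2]>.075)&(P[...,2]<.09)&(abs(P[...,0]-.594)<.07)&(abs(P[...,1]+.013)<.08);print(m.sum(),cv2.minAreaRect(P[m][:,:2].astype(np.float32)))
E
```

```text
clock: 2.1
tool_pos: [0.5192, -0.1113, 0.2774]
eef_rot: [0.804, 0.594, -0.0, -0.0]
contact_force: [1.4, -0.3, -0.1]
opening: 1.0
clock: 2.6
tool_pos: [0.5935, -0.0091, 0.2776]
eef_rot: [0.739, 0.674, 0.002, -0.001]
contact_force: [-0.7, -0.2, 0.8]
opening: 1.001
[[297.31863964   0.         250.5070065 ]
 [  0.         297.31863964 191.72917364]
 [  0.           0.           1.        ]] [0.59918152 0.06618275 0.40581681] [-0.14669737  0.0066141  -0.04573611  0.98810138]
296 ((0.596764862537384, -0.01651688665151596), (0.1117144227027893, 0.04388522729277611), 83.09085083007812)
```

View pics/wrist0.png

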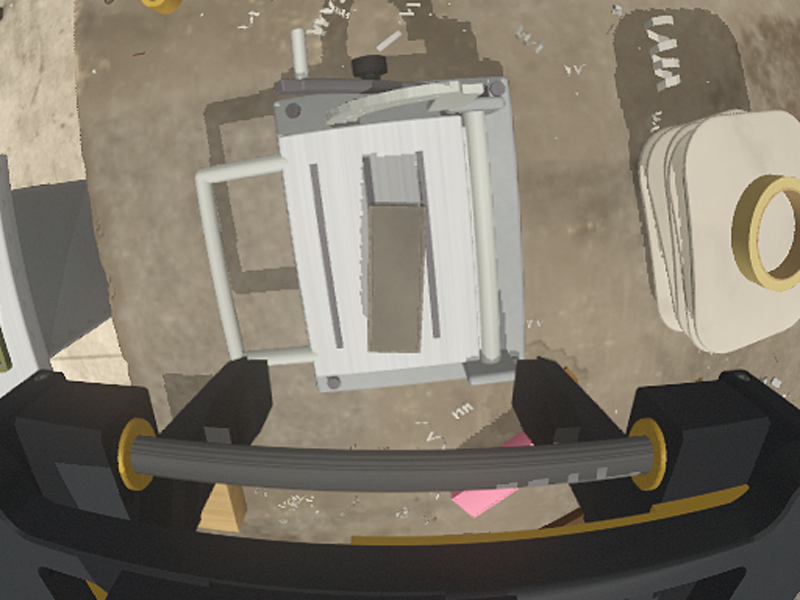

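The wrist view shows the section's top face with corners (370,207), (428,207), (420,353) and (367,350). The handle runs (200,178)–(236,358). The index bar tip is near (277,87), and its pin runs (304,75)–(297,32).

```bash
cat >> h.py <<'E'
def rayw(s,u,v):
    K=s['K'];x=(u-K[0,2])/K[0,0];y=(v-K[1,2])/K[1,1];t=np.hypot(x,y)
    k=np.sin(t)/max(t,1e-9);return np.array(s['position']),rot(s)@np.array([x*k,-y*k,-np.cos(t)])
def hitw(s,u,v,n,c):
    p,d=rayw(s,u,v);return p+d*(c-n@p)/(n@d)
E
python3 - <<'E'
from h import *
s=dict(np.load('/tmp/wrist.npz'));Z=np.array([0,0,1.]);f=lambda u,v:(u*.64-.2,v*.64-.2)
c=np.array([hitw(s,*f(*q),Z,.082) for q in((370,207),(428,207),(420,353),(367,350))]);print(c,c.mean(0))
d=(c[0]+c[1]-c[2]-c[3]);print('long axis deg',np.degrees(np.arctan2(d[1],d[0])))
L=hitw(s,*f(200,178),Z,.046);Rr=hitw(s,*f(236,358),Z,.046);print('handle',L,Rr,np.linalg.norm(L-Rr),(L+Rr)/2)
y=(L-Rr)/np.linalg.norm(L-Rr);print('yaw',np.degrees(np.arctan2(-y[0],y[1])))
q=r.get_state()['eef_rot'];print('jaw axis',np.degrees(2*np.arctan2(q[1],q[0]))-90)
E
```

```text
[[ 0.58139586  0.03695522  0.082     ]
 [ 0.62163195  0.03330823  0.082     ]
 [ 0.60769459 -0.0756545   0.082     ]
 [ 0.56792032 -0.06945733  0.082     ]] [ 0.59466068 -0.01871209  0.082     ]
long axis deg 82.74641214785974
handle [0.44403376 0.07455231 0.046     ] [ 0.44772085 -0.08318232  0.046     ] 0.1577777194059017 [ 0.4458773  -0.00431501  0.046     ]
yaw 1.3390610801257676
jaw axis -5.643051451040719
```

```bash
python3 -m inch '[[0.05,-0.35,-0.9,-0.25,88],[0,0,-1,0,80],[0,0,-1,0,70],[0,0,-1,0,65],[0,0,-1,0,65]]'
python3 -m inch '[[0,0,-1,0,65],[0,0,-1,0,65],[0,0,-0.8,0,65],[0,0,-0.4,0,65],[0,0,0,0,65]]'
python3 -m inch '[[0,0,0,0,30],[0,0,0,0,30],[0,0,0,0,30],[0,0,0,0,30]]' 25
```

```text
clock: 3.2
tool_pos: [0.5921, -0.0254, 0.1543]
eef_rot: [0.751, 0.66, -0.001, 0.0]
contact_force: [-0.0, 0.1, 0.1]
opening: 0.736
clock: 3.7
tool_pos: [0.5918, -0.0244, 0.0742]
eef_rot: [0.75, 0.661, -0.001, -0.001]
contact_force: [1.0, 0.2, 0.4]
opening: 0.737
clock: 4.1
tool_pos: [0.594, -0.0232, 0.0762]
eef_rot: [0.75, 0.661, 0.001, 0.001]
contact_force: [-0.4, -0.3, 3.5]
opening: 0.452
```

```bash
python3 -m inch '[[0,0,0.4,0,30],[0,0,0.8,0,30],[0,0,1,0,30],[0,0,1,0,30],[-0.5,0,0.4,0,30]]'
python3 -m inch '[[-1,0,0,0,30],[-1,0,0,0.3,30],[-1,0,0,0.3,30],[-1,0,0,0.3,30],[-1,0.3,0,0.2,30]]'
python3 -m inch '[[-0.25,0.8,0,0,30],[0,0.9,0,0,30],[0,0.9,0,0,30],[0,0.9,0,0,30],[0,0.9,0,0,30]]'
python3 -m inch '[[0,0.9,0,0,30],[0,0.9,0,0,30],[0,0.9,0,0,30],[0,0.7,0,0,30],[0,0,0,0,30]]'
```

```text
clock: 4.6
tool_pos: [0.5828, -0.0227, 0.1681]
eef_rot: [0.75, 0.661, 0.002, 0.002]
contact_force: [0.0, 0.4, -1.4]
opening: 0.452
clock: 5.1
tool_pos: [0.4541, -0.0167, 0.1657]
eef_rot: [0.711, 0.703, -0.0, 0.0]
contact_force: [1.0, 1.2, -1.6]
opening: 0.451
clock: 5.6
tool_pos: [0.4491, 0.0953, 0.1658]
eef_rot: [0.711, 0.704, -0.0, 0.0]
contact_force: [-0.6, -0.9, -1.4]
opening: 0.453
clock: 6.1
tool_pos: [0.4492, 0.1828, 0.1659]
eef_rot: [0.709, 0.705, 0.002, -0.001]
contact_force: [-0.2, 0.2, -1.4]
opening: 0.451
```

```bash
python3 -m inch '[[0,0,-0.8,0,30],[0,0,-1,0,30],[0,0,-1,0,30],[0,0,-1,0,30],[0,0,-0.8,0,30]]'
python3 -m inch '[[0,0,-0.4,0,30],[0,0,-0.3,0,30],[0,0,-0.2,0,30],[0,0,-0.1,0,30],[0,0,0,0,30]]'
```

```text
clock: 6.6
tool_pos: [0.4492, 0.1779, 0.0494]
eef_rot: [0.711, 0.703, -0.001, 0.0]
contact_force: [1.5, 0.3, -1.5]
opening: 0.453
clock: 7.1
tool_pos: [0.4495, 0.1794, 0.0255]
eef_rot: [0.711, 0.703, 0.0, 0.0]
contact_force: [-0.6, 0.6, -2.0]
opening: 0.452
```

```bash
python3 -m inch '[[0,0,-0.08,0,30],[0,0,-0.05,0,30],[0,0,0,0,30]]'
python3 -m inch '[[0,0,0,0,44],[0,0,0,0,60],[0,0,0,0,66],[0,0,0,0,66]]'
python3 -m inch '[[0,0,0.3,0,66],[0,0,0.6,0,66],[0,0,1,0,66],[0,0,1,0,66],[0,0,1,0,66]]'
python3 -m inch '[[0,0,1,0,66],[0,-0.6,0.6,0,66],[0,-1,0,0,66],[0,-1,0,0,66],[0,-1,0,0,66]]'
python3 - <<'E'
from h import *
s=snap('side');np.savez('/tmp/side1.npz',**s);w=snap('wrist');np.savez('/tmp/wrist1.npz',**w)
cv2.imwrite('pics/both1.png',np.hstack([cv2.resize(k['pixels'][:,:,::-1],(400,300),interpolation=cv2.INTER_AREA) for k in (s,w)]))
P=cloud(s);m=(P[...,2]>.022)&(P[...,2]<.04)&(abs(P[...,0]-.45)<.06)&(abs(P[...,1]-.185)<.085);print(m.sum(),cv2.minAreaRect(P[m][:,:2].astype(np.float32)),P[m][:,2].min(),P[m][:,2].max())
E
```

```text
clock: 7.4
tool_pos: [0.4497, 0.1795, 0.0241]
eef_rot: [0.711, 0.704, 0.001, 0.001]
contact_force: [-1.8, -1.2, 17.8]
opening: 0.453
clock: 7.8
tool_pos: [0.4494, 0.1794, 0.0219]
eef_rot: [0.711, 0.703, 0.0, 0.0]
contact_force: [-0.5, -0.2, 0.6]
opening: 0.736
clock: 8.3
tool_pos: [0.4491, 0.1791, 0.1208]
eef_rot: [0.711, 0.704, -0.0, 0.0]
contact_force: [1.2, 1.0, 0.2]
opening: 0.751
clock: 8.8
tool_pos: [0.4492, 0.0883, 0.1601]
eef_rot: [0.711, 0.704, 0.0, 0.0]
contact_force: [-0.1, -0.8, 0.5]
opening: 0.749
609 ((0.44549810886383057, 0.20420266687870026), (0.06892021745443344, 0.15182945132255554), 17.122169494628906) 0.022067973671259566 0.034337667190961874
```

View pics/both1.png

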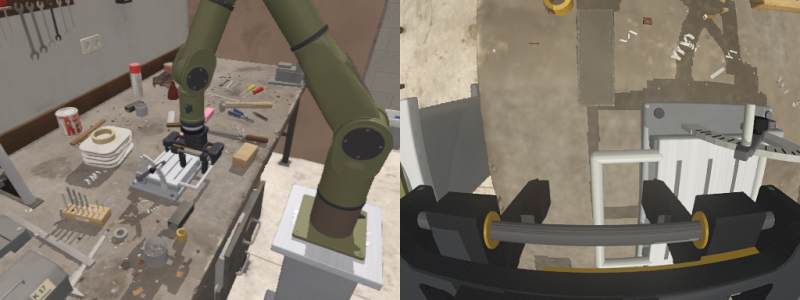

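Section lies flat and clear on the bench (side view about (180,218), wrist view (595,55)). Now the handle.

```bash
python3 -m inch '[[0,-1,0,0.1,50],[0,-1,0,0.15,50],[0,-1,-0.5,0,50],[-0.05,-0.75,-1,0,50],[0,0,-1,0,50]]'
python3 -m inch '[[0,0,-1,0,50],[0,0,-0.7,0,50],[0,0,-0.3,0,50],[0,0,0,0,50]]'
python3 - <<'E'
from h import *
s=snap('side')
cv2.imwrite('pics/grip.png',cv2.resize(s['pixels'][:,:,::-1][150:300,140:340],(800,600),interpolation=cv2.INTER_CUBIC))
E
```

```text
clock: 9.4
tool_pos: [0.4483, -0.0067, 0.0968]
eef_rot: [0.703, 0.711, -0.0, 0.001]
contact_force: [-0.2, -0.1, -0.8]
opening: 0.566
clock: 9.8
tool_pos: [0.4488, -0.0031, 0.0467]
eef_rot: [0.701, 0.714, -0.001, -0.001]
contact_force: [0.2, 0.4, 0.0]
opening: 0.567
```

View pics/grip.png

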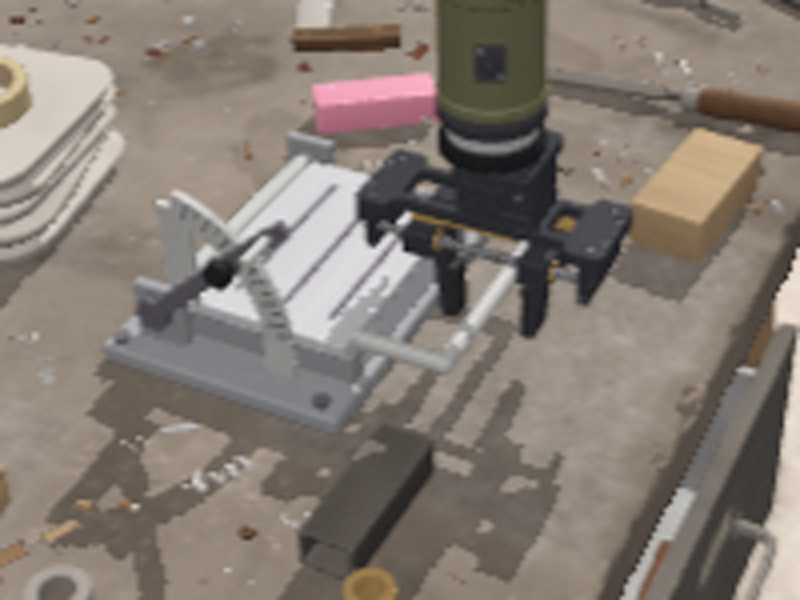

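The fingers straddle the bar at (490,290), the section lies flat at (370,500), and the index bar is untouched. Closing.

```bash
python3 -m inch '[[0,0,0,0,5],[0,0,0,0,5],[0,0,0,0,5],[0,0,0,0,5],[0,0,0,0,5]]' 30
python3 - <<'E'
import numpy as np
for t in (0,.1,.2,.3,.4,.5,.6,.7,.75):print(t,.218*(1-np.cos(t))/.025,.218*np.sin(t)/.025)
E
```

```text
clock: 10.35
tool_pos: [0.45, -0.0043, 0.0478]
eef_rot: [0.702, 0.713, 0.001, 0.0]
contact_force: [-1.3, 0.1, -0.7]
opening: 0.143
0 0.0 0.0
0.1 0.04356367877561484 0.8705473931603415
0.2 0.173819441224373 1.7323965645329336
0.3 0.3894658148247158 2.5769362020868805
0.4 0.6883481322948418 3.3957279449314326
0.5 1.0674800603159496 4.18059069662865
0.6 1.5230734379876048 4.923682368004708
0.7 2.05057612687926 5.617578232712665
0.75 2.3396730634202814 5.943889987403473
```

```bash
python3 -m inch '[[0.01,0,0.44,0,5],[0.03,0,0.43,0,5],[0.055,0,0.435,0,5],[0.075,0,0.43,0,5],[0,0,0,0,5]]'
python3 -m inch '[[0.1,0,0.43,0,5],[0.12,0,0.42,0,5],[0.14,0,0.41,0,5],[0.16,0,0.41,0,5],[0,0,0,0,5]]'
python3 -m inch '[[0.18,0,0.4,0,5],[0.2,0,0.385,0,5],[0.22,0,0.375,0,5],[0.24,0,0.37,0,5],[0,0,0,0,5]]'
```

```text
clock: 10.85
tool_pos: [0.4547, -0.0043, 0.0918]
eef_rot: [0.702, 0.712, 0.001, 0.0]
contact_force: [3.4, -0.9, -2.8]
opening: 0.14
clock: 11.35
tool_pos: [0.4681, -0.0041, 0.1329]
eef_rot: [0.702, 0.713, 0.001, 0.0]
contact_force: [6.0, 0.5, -6.5]
opening: 0.142
clock: 11.85
tool_pos: [0.4903, -0.0037, 0.1709]
eef_rot: [0.702, 0.713, 0.003, 0.001]
contact_force: [9.0, 0.1, -9.7]
opening: 0.136
```

```bash
python3 -m inch '[[0.1,0,-0.05,0,5],[0.26,0,0.36,0,5],[0.27,0,0.34,0,5],[0,0,0,0,5]]'
python3 - <<'E'
from h import *
print(r.get_state()['contact_force'],r.get_state()['tool_pos'])
s=snap('side');w=snap('wrist');np.savez('/tmp/side2.npz',**s);np.savez('/tmp/wrist2.npz',**w)
a=cv2.resize(s['pixels'][:,:,::-1][170:270,150:283],(798,600),interpolation=cv2.INTER_CUBIC)
cv2.imwrite('pics/s2.png',a)
cv2.imwrite('pics/w2.png',cv2.resize(w['pixels'][:,:,::-1],(800,600),interpolation=cv2.INTER_CUBIC))
E
```

```text
clock: 12.25
tool_pos: [0.5033, -0.0035, 0.1866]
eef_rot: [0.701, 0.713, 0.0, -0.001]
contact_force: [4.5, 2.7, -7.3]
opening: 0.132
[ 4.52779957  2.68532669 -7.25140685] [ 0.50325278 -0.00349801  0.18663005]
```

View pics/s2.png

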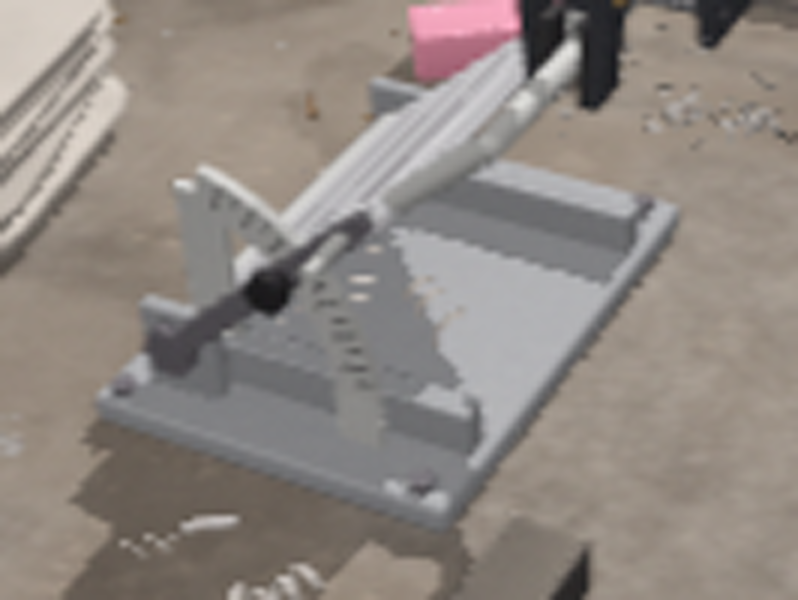

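View pics/w2.png

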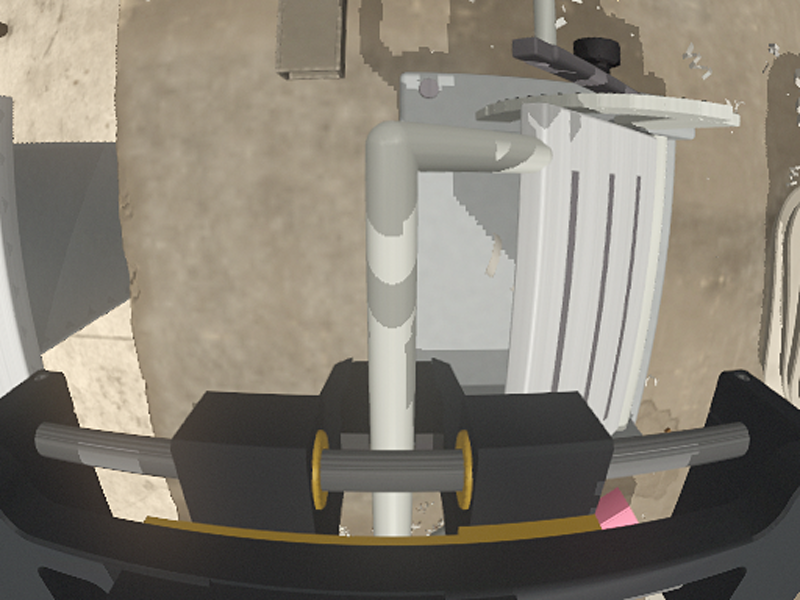

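Side: the left arm of the handle runs from (575,45) to (380,215), nearly in line with the index bar from (170,350) to (365,220). Wrist: index tip at (515,48), plate left edge (530,105)–(665,140). I'll fit both angles from the depth.

```bash
cat > ang.py <<'E'
from h import *
import sys
def cw(s):
    K=s['K'];z=s['range_z'];v,u=np.mgrid[:z.shape[0],:z.shape[1]]
    x=(u-K[0,2])/K[0,0];y=(v-K[1,2])/K[1,1];t=np.hypot(x,y)+1e-9;k=np.tan(t)/t
    return np.stack([x*k*z,-y*k*z,-z],-1)@rot(s).T+np.array(s['position'])
yaw=np.radians(1.1);X=np.array([np.cos(yaw),np.sin(yaw),0]);Y=np.array([-X[1],X[0],0])
g=np.array([.449,-.005,.046]);h=g+.218*X
def meas(s,P,n,th=.7):
    C=s['pixels'].astype(int);L=P-h;lx,ly,lz=L@X,L@Y,L[...,2]
    ok=s['range_z']>0
    # plate
    c=lambda t:(-lx*np.cos(t)+lz*np.sin(t), lx*np.sin(t)+lz*np.cos(t))
    a,b=c(th)
    m=ok&(a>.02)&(a<.143)&(abs(ly)<.092)&(abs(b-.006)<.02)&(C.min(2)>110)
    A,B=a[m],b[m];k=np.ones(len(A),bool)
    for _ in range(5):
        p=np.polyfit(A[k],B[k],1);e=B-np.polyval(p,A);k=abs(e)<max(.002,2*e[k].std())
    t=th+np.arctan(p[0]);off=np.polyval(p,0)*np.cos(np.arctan(p[0]))
    print(n,'plate n',k.sum(),'angle',round(t,4),'plane offset at hinge mm (6 expected)',round(off*1e3,1),'std',e[k].std())
    # index
    a,b=c(.75);q=ok&(C.max(2)<115)&(ly>.106)&(ly<.128)&(a>.02)&(a<.175)&(abs(b)<.02)&(abs(a-.1)>.015)
    if q.sum()>10:
        bins=[(np.mean(a[q&(a>=i)&(a<i+.01)]),(b[q&(a>=i)&(a<i+.01)].min()+b[q&(a>=i)&(a<i+.01)].max())/2) for i in np.arange(.02,.17,.01) if (q&(a>=i)&(a<i+.01)).sum()>3]
        bins=np.array(bins);p=np.polyfit(*bins.T,1)
        print('  index n',q.sum(),'line',.75+np.arctan(p[0]),'offset0 mm',p[1]*1e3,'through-hinge median',.75+np.median(bins[:,1]/bins[:,0]),'PCA',.75+np.arctan(np.polyfit(a[q],b[q],1)[0]),'top edge mm',np.percentile(b[q],95)*1e3,'bot',np.percentile(b[q],5)*1e3,'ly',np.median(ly[q]))
if __name__=='__main__':
    for n in ('side','wrist','scene'):
        s=r.snapshot(n);np.savez(f'/tmp/{n}3.npz',**s)
        meas(s,cw(s) if n=='wrist' else cloud(s),n)
    S=dict(np.load('/tmp/side.npz'));meas(S,cloud(S),'side at start',0.)
    S=dict(np.load('/tmp/wrist.npz'));meas(S,cw(S),'wrist at start',0.)
    print(r.get_state()['tool_pos'],r.get_state()['contact_force'])
E
python3 ang.py
```

```text
side plate n 273 angle 0.7104 plane offset at hinge mm (6 expected) 8.1 std 0.0003072473337016804
  index n 92 line 0.7610440495505209 offset0 mm 1.3730136893033902 through-hinge median 0.7768865970003596 PCA 0.762625142109266 top edge mm 8.069826744168646 bot -3.955590406368153 ly 0.12314193159089237
wrist plate n 9785 angle 0.7126 plane offset at hinge mm (6 expected) 6.3 std 0.00033629709364139856
  index n 997 line 0.7733802273251241 offset0 mm 0.20641460653558122 through-hinge median 0.771435245044107 PCA 0.7613298669000856 top edge mm 8.259051158095135 bot -2.8164340292990415 ly 0.11542700560240729
scene plate n 5 angle 0.7297 plane offset at hinge mm (6 expected) -7.7 std 0.0007782994070590156
side at start plate n 690 angle -0.0019 plane offset at hinge mm (6 expected) 6.5 std 0.0009818445195053588
  index n 91 line 0.7649668221244225 offset0 mm 0.8760695936138327 through-hinge median 0.7636234834843675 PCA 0.7610778266631911 top edge mm 8.082065747626322 bot -3.9034425794752567 ly 0.12305151588208692
wrist at start plate n 10957 angle 0.0013 plane offset at hinge mm (6 expected) 6.9 std 0.0007441553957742805
  index n 521 line 0.690058768635091 offset0 mm 11.764819522462165 through-hinge median 0.7779820669979228 PCA 0.717378997122315 top edge mm 8.913566760762382 bot -1.2877388843838404 ly 0.11687100025160517
[ 0.50278684 -0.003502    0.18609804] [ 4.4963428   2.5631978  -7.04268182]
```

Run:
```python
from ang import *
for f in ('wrist3','wrist','side3'):
    s=dict(np.load(f'/tmp/{f}.npz'));P=cw(s) if f[0]=='w' else cloud(s);C=s['pixels'].astype(int);L=P-h;lx,ly,lz=L@X,L@Y,L[...,2]
    t=.765;a=-lx*np.cos(t)+lz*np.sin(t);b=lx*np.sin(t)+lz*np.cos(t)
    q=(s['range_z']>0)&(C.max(2)<115)&(ly>.108)&(ly<.124)&(a>.02)&(a<.162)&(abs(b)<.02)&(abs(a-.1)>.016)&(abs(a-.15)>.006)
    for side in (1,-1):
        T=[]
        for i in np.arange(.02,.165,.005):
            w=q&(a>=i)&(a<i+.005)
            if w.sum()>=4:T.append((a[w].mean(),np.percentile(b[w],92 if side>0 else 8)))
        T=np.array(T);k=np.ones(len(T),bool)
        for _ in range(4):
            p=np.polyfit(*T[k].T,1);e=T[:,1]-np.polyval(p,T[:,0]);k=abs(e)<max(.0015,2*e[k].std())
        print(f,side,k.sum(),len(T),T[0,0],T[-1,0],t+np.arctan(p[0]),p[1]*1e3,e[k].std(),'mean b',T[k,1].mean()*1e3,'at a',T[k,0].mean())
```

```text
wrist3 1 12 15 0.03812674344725687 0.16090983455038707 0.7441263687521575 8.58688813805555 0.00042038105214417467 mean b 6.154183989103968 at a 0.11652744044376541
wrist3 -1 15 15 0.03812674344725687 0.16090983455038707 0.7689629251915967 -2.4869123661036805 0.005657858761970217 mean b -2.0837137662182363 at a 0.10174213987779185
wrist 1 12 12 0.06783424772131735 0.16099385586472864 0.7418227847058743 9.142430584070606 0.0007100132155700284 mean b 6.440313925369918 at a 0.11656416713995205
wrist -1 11 12 0.06783424772131735 0.16099385586472864 0.6527778959329201 13.023425598027526 0.0014608535502902095 mean b 0.3423425148479396 at a 0.11252510452860873
side3 1 6 6 0.02238358656022029 0.05278201455345098 0.7785538726927631 5.486657888224391 0.0007804291147817759 mean b 6.009056981541577 at a 0.03854006269858167
side3 -1 6 6 0.02238358656022029 0.05278201455345098 0.8835251847047818 -8.471108482033856 0.00250727086843635 mean b -3.8816289389823497 at a 0.03854006269858167
```

```bash
python3 -m inch '[[0.16,0,0.13,0,5],[0.12,0,0.12,0,5],[0,0,0,0,5],[0,0,0,0,5]]'
python3 ang.py
python3 - <<'E'
from ang import *
s=dict(np.load('/tmp/wrist3.npz'));P=cw(s);C=s['pixels'].astype(int);L=P-h;lx,ly,lz=L@X,L@Y,L[...,2]
t=.75;a=-lx*np.cos(t)+lz*np.sin(t);b=lx*np.sin(t)+lz*np.cos(t)
for nm,q in (('plate',(abs(ly)<.09)&(C.min(2)>110)),('index top',(C.max(2)<115)&(ly>.112)&(ly<.121)&(b>.003)),('pin top',(ly>.125)&(ly<.145)&(C.min(2)>90))):
    print(nm,[(i,round(float(np.percentile(b[w],60))*1e3,1),int(w.sum())) for i in (.04,.05,.06,.07,.08,.09,.12,.13,.14,.146,.15,.154,.16) for w in [q&(abs(b)<.03)&(s['range_z']>0)&(abs(a-i)<.002)] if w.sum()>3])
E
```

```text
clock: 12.9
tool_pos: [0.5093, -0.0034, 0.1931]
eef_rot: [0.701, 0.713, -0.0, -0.001]
contact_force: [2.0, 4.3, -6.2]
opening: 0.132
side plate n 218 angle 0.7539 plane offset at hinge mm (6 expected) 8.2 std 0.0002347059777300939
  index n 96 line 0.770837717310058 offset0 mm 0.9279829405809519 through-hinge median 0.7884085432889247 PCA 0.7659258030766022 top edge mm 8.284840533981212 bot -4.032689216669414 ly 0.12283869619134527
wrist plate n 9064 angle 0.7567 plane offset at hinge mm (6 expected) 6.3 std 0.00032172763775864435
  index n 843 line 0.7760278309331339 offset0 mm -0.3021829377433942 through-hinge median 0.7678796028453988 PCA 0.7534741515139619 top edge mm 8.304684992121956 bot -2.9963595304909387 ly 0.11542621462672792
scene plate n 4 angle 0.9835 plane offset at hinge mm (6 expected) -38.2 std 0.0005877877070300688
  index n 17 line 0.7925864494920802 offset0 mm -7.782359674357827 through-hinge median 0.6877434877998082 PCA 0.7921720339861972 top edge mm 1.0933259379696951 bot -10.215762284044102 ly 0.11701634232286778
side at start plate n 690 angle -0.0019 plane o
[... 428 characters left out ...]
.764819522462165 through-hinge median 0.7779820669979228 PCA 0.717378997122315 top edge mm 8.913566760762382 bot -1.2877388843838404 ly 0.11687100025160517
[ 0.50929863 -0.00344831  0.19308013] [ 2.57859719  5.80141907 -6.29332738]
plate [(0.04, 6.6, 201), (0.05, 6.7, 256), (0.06, 6.8, 226), (0.07, 6.8, 255), (0.08, 6.8, 259), (0.09, 6.9, 333), (0.12, 7.2, 378), (0.13, 7.3, 443), (0.14, 7.2, 474), (0.146, 7.3, 485), (0.15, 4.2, 2640), (0.154, 6.8, 108), (0.16, 7.7, 89)]
index top [(0.07, 7.7, 5), (0.08, 7.7, 7), (0.09, 7.8, 18), (0.12, 7.8, 30), (0.13, 7.9, 31), (0.14, 7.8, 28), (0.146, 8.0, 33), (0.15, 7.7, 28), (0.154, 7.2, 36), (0.16, 6.1, 31)]
pin top [(0.15, 4.9, 66), (0.154, 3.1, 259)]
```

Flap is 0.757, and in the same wrist frame the index top face gives about 0.754. Now a steadiness check and a last look.

```bash
python3 -m inch '[[0,0,0,0,5],[0,0,0,0,5],[0,0,0,0,5],[0,0,0,0,5],[0,0,0,0,5]]'; python3 -m inch '[[0,0,0,0,5],[0,0,0,0,5],[0,0,0,0,5],[0,0,0,0,5],[0,0,0,0,5]]'
python3 ang.py | grep plate | head -2
python3 - <<'E'
from h import *
s=dict(np.load('/tmp/side3.npz'));cv2.imwrite('pics/fin.png',cv2.resize(s['pixels'][:,:,::-1],(800,600)))
E
```

```text
clock: 13.55
tool_pos: [0.5093, -0.0035, 0.1931]
eef_rot: [0.701, 0.713, -0.0, -0.001]
contact_force: [1.6, 4.8, -6.9]
opening: 0.139
clock: 14.05
tool_pos: [0.5093, -0.0035, 0.1931]
eef_rot: [0.701, 0.713, -0.0, -0.001]
contact_force: [1.2, 4.2, -5.6]
opening: 0.132
side plate n 222 angle 0.7535 plane offset at hinge mm (6 expected) 8.2 std 0.0002286931076751581
wrist plate n 9071 angle 0.7568 plane offset at hinge mm (6 expected) 6.3 std 0.0003298459051054617
```

View pics/fin.png

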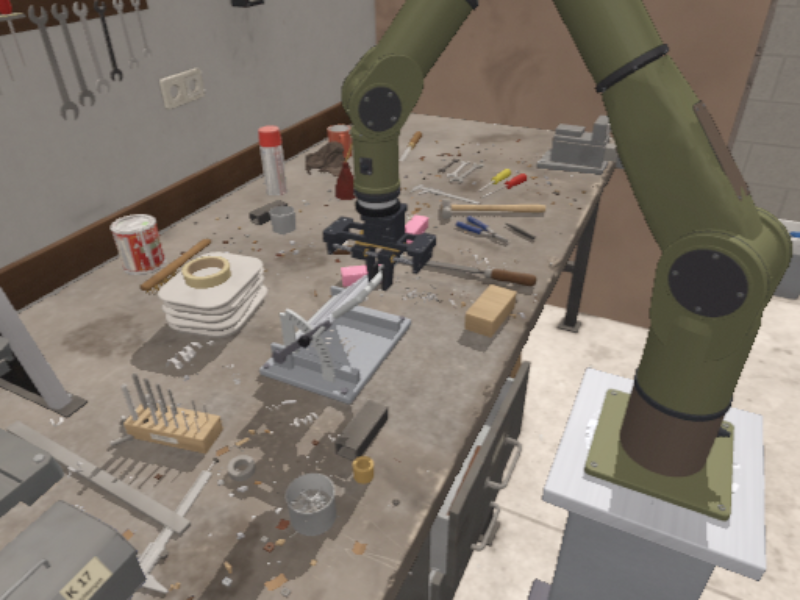

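The final view shows the section flat at (362,430), clear of the table. The brass bushing (362,470), tin (310,503), ring (240,465) and wood block (490,310) have not moved, and the flap is held in line with the index bar.

```bash
python3 -c "
from plant import r
print(r.finish_job())"
```

```text
the job is handed in; nothing more can be done
None
```

The black section is off the flap and lies flat on the bare bench at about (0.45, 0.185), clear of the table. The empty flap is raised by its handle, and I handed in while still gripping it in line with the index bar. The clock read about 14 s of the 54 s allowed.

- **Angle:** the flap measured 0.757 rad from the wrist camera and 0.754 from the side camera. Comparing the index bar's top face with the plate in the same wrist picture puts the bar at about 0.754.
- **Where measurements disagreed:** rougher fits of the index bar's angle scattered, mostly 0.74–0.79. The worst, two wrist fits from before the lift, came out at 0.65–0.69. I went by the same-picture comparison. The scene camera saw too little of the flap to give a usable angle.
- **Steadiness:** over the last second of holding, the tool position did not change (within 0.1 mm). The wrist force was 7 to 9 N.
- **Other things:** in the last side view the ring, tin, brass bushing and wood block look unmoved. The index bar looks unmoved too, and its side-camera fits before and after agree within scatter. The section lies close to the brass bushing without touching it.

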